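Take the slide cassette out of the loader dock

ROBOT

A 7-joint arm with a two-finger parallel gripper is mounted at the origin on the work surface. World frame = base frame: x ahead of the robot, y to its left, z up, the work surface at z = 0. Lengths are in m, angles in rad, forces in N, time in s.
With the tool pointing down it reaches from about 0.425 to 0.925 m from the base axis. Payload 6.8 kg.
Tool frame: the origin (TCP) lies on the front face of the gripper's body, between the roots of the fingers; the fingertips stand 80 mm ahead of it and the grasp point (between the pads) lies manip.grasp_offset ahead of it (manip.grasp_offset is the distance from the TCP to the grasp point, in m); z points along the fingers, y is the direction in which the jaws open and shut (so a half turn about z gives the same grasp; the last joint's range is limited). The gripper opens to 88 mm and grips with 3 to 60 N. Pads are 20 mm wide; open, the fingers measure 115 mm over their backs; the gripper's body (75 mm by 178 mm) begins 61 mm behind the grasp point.
Start: joints at [-1.263, 0.477, 0.022, 1.555, -0.011, 1.109, -0.083], TCP at [0.273, 0.618, 0.303] pointing down, gripper open.
Joint ranges: [-2.96, 2.96], [-0.34, 2.1], [-1.41, 1.46], [0.24, 2.44], [-1.37, 4.51], [0.17, 1.92], [-2.96, 2.96]. Speed limits (rad/s): [2.39, 2.39, 3.14, 3.14, 3.14, 3.14, 3.14].

INTERFACE

Orientations are given as a unit quaternion [x, y, z, w].
In Python, from workcell import monitor, imaging, manip gives the robot as it stands. The module is installed in compiled form; this text tells all that it offers.
- The arm moves only by the shell command python3 -m creep 'ROWS' [FORCE]. ROWS is JSON, a list of rows, each a list of 3 entries, a list of its own where there are three numbers: the turn, a rotation vector about the tool's x, y, z scaled (see below), then the shift along the tool's x, y, z scaled (see below), then the opening, from 0 (shut) to 1 (fully open). In form: [[[ax, ay, az], [x, y, z], grip], ...]. A call has exactly 10 rows; each row is the pose to reach, as a shift and turn from the pose commanded when the call began, along the tool's axes at that moment, turning the shorter way round; what a row does not reach only later rows make up. The controller multiplies each number of a shift by 0.5 m and each number of a turn by pi rad. A row lasts 1/12 s, in which the tool goes at most 41.7 mm and 7.16 degrees, less where a joint would pass 70% of its speed; a pose out of reach is approached as far as the arm can. A call with a number of a shift or a turn outside -1 to 1 is refused whole. A call with a gripper value outside its range is refused whole. The fingers move at their own pace and stop on an object; FORCE is the grip in N (left out, the last holds). Time passes only in rows, so rows that repeat a pose let the fingers close, or fill a call up. It gives the time, the measured TCP pose, the force and the opening at its end, in the units of the state.
- monitor.get_state(): the state, without advancing time (a new reading comes with each control period).
- imaging.grab_frame(name): name is "side" or "top"; returns a dict with "img" (384x512x3 uint8, red, green, blue), "intrinsics" (3x3 intrinsics, pixels), "k1" (the pictures are not rectified: a ray, as slopes to the right and down, at radius r is drawn at 1 + k1 r^2 times it, then the intrinsics apply), "R" (3x3) and "t" (3): a world point X has camera coordinates R X + t. Camera axes: x right, y down, z forward; pixel columns grow to the right and rows downward; lengths in m; the calibration is good to about 2 mm. A picture is of the moment at which its call begins. There is no depth.
- manip.sign_off(): hands the job in, once; it reports no verdict.
The state is a dict: "time_s": time; "joint_positions": joint angles; "qvel": joint speeds; "joint_efforts": joint torques, N m; "position": TCP position; "tcp_rot": TCP orientation; "ft_force": force on the tool from outside, world axes, zero at the start; "wrist_torque": the same for the moment, N m; "gripper_width": finger opening in m.
Only numpy, scipy, OpenCV 4.12 (cv2) and the standard library are available. Lean on these libraries where they do the work, as an engineer would, in place of code of your own. Each camera call takes 0.05 s, during which the arm holds its last target. There are 200 camera calls.

TASK

On the white loader dock, turn the black selector knob until its pointer is at the three-dot mark, which unlocks the bay. Then squeeze the two side catches of the slide cassette together and, keeping it upright, lift it straight up until its underside is about 10 cm above the dock. Finish while still holding it there, over the dock, with both catches squeezed; leave the knob at three dots and do not knock over or push away anything else on the bench.

Things in the scene. Friction and masses are not known exactly. Their poses are not given: they have to be found in the camera images.
- dock: White loader dock fixed to the bench: plate 160 (x) x 250 (y) x 12 mm; origin at the centre of its underside, x away from its front (the robot's side), y left, z up. Bay middle at y = +60 mm, floor 12 mm above the bench, its side lips run along x 28 to 41 mm either side of the middle, tops at 38 mm. Console at y = -75 mm, 112 (x) x 88 (y) mm, top 42 mm above the bench, knob in its middle.
- selector_grip (a point): Point on the knob axis, 79 mm above the bench, at a good height to grip. The knob is a black disc 44 mm wide (top 54 mm above the bench) with an upright bar on it, 38 mm long, 14 mm thick, top 89 mm above the bench. This point's x axis lies along the bar and turns with it; the bar's -x end has the white pointer line.
- selector (a joint): Knob angle in rad, growing clockwise from above: 0 at one dot, 0.7 at two, 1.4 at three dots (stops at 0 and 1.4); it starts at one or two. From the front the marks run right to left, three dots nearest the cassette; two dots is straight to the front. Detents (about 0.1 N m) pull it to the nearest mark. It drives two steel keeper bars, clear of the cassette only at three dots.
- cassette: Loose grey slide cassette, about 0.2 to 0.4 kg, seated in the bay, axes parallel to the dock's; origin at the centre of its underside (12 mm above the bench when seated), z up. Body 84 (x) x 32 (y) x 60 (z) mm with glass slides, tongues low at front and rear reaching 70 mm from its middle. Hooks on its two side catches hold it down until both are squeezed in.
- cassette_grip (a point): Point midway between the catch paddles, 72 mm above the cassette's underside; axes as the cassette. The catches are black upright plates at its +y and -y sides, 28 mm wide (x), 4 mm thick, from 12 to 88 mm above the underside; outer faces 55 mm apart at rest, 41 mm when fully squeezed. Squeeze along y; fingers can come straight down outside the plates.
- catch_left (a joint): How far the left (+y) catch is squeezed in, m: 0 at rest, 0.007 at its stop; its spring needs 2.4 N to start and 8 N at the stop. The hook is free of the dock beyond 0.0045.
- catch_right (a joint): The same for the right (-y) catch.
- petri_dish: Bystander: shut clear petri dish, 92 mm wide, 18 mm tall, just in front of the dock; origin at the centre of its underside. Leave it alone.
- oil_bottle: Bystander: small amber bottle, 28 mm wide, 60 mm tall, just left of the dock; origin at the centre of its underside. Leave it alone.
- jar: Bystander: glass jar, 52 mm wide, 65 mm tall; origin at the centre of its underside. Leave it alone.
- beaker: Bystander: open glass beaker, 68 mm wide, 85 mm tall; origin at the centre of its underside. Leave it alone.
- tip_rack: Bystander: blue rack of pipette tips, 85 x 120 x 50 mm, beyond the dock; origin at the centre of its underside. Leave it alone.
- slide_box: Bystander: flat shut slide box, 90 x 200 x 35 mm, beyond the dock; origin at the centre of its underside. Leave it alone.
- cover_case: Bystander: flat white case, 70 x 70 x 20 mm; origin at the centre of its underside. Leave it alone.
Mind the look-alikes: they are no part of the job. What is shaped like the cassette but orange or red is not meant.

How it is judged:
On the way, in this order (a step that is already met when the one before it is completed fails the run):
1. the selector is at three dots while the cassette still sits in its bay (value of joint selector between 1.25 and 1.55 rad and z of cassette in the frame of dock below 0.02 m), for 0.2 s.
2. with both catches squeezed by the fingers, the cassette is lifted clear of the dock (value of joint each of catch_left, catch_right above 0.005 m and contact force between the fingers and cassette above 4 N and z of cassette in the frame of dock above 0.072 m and contact force between cassette and dock below 0.1 N), for 0.2 s.
At the end, for the whole second after the job is handed in: The cassette hangs still in the fingers, both catches squeezed in by over 5 mm, its underside 60 to 188 mm above the dock's 12 mm plate, within 80 mm of straight above its bay in x and y, upright within 0.25 rad, not touching the dock, and the selector is within 0.15 rad of three dots (all of step 2 and value of joint selector between 1.25 and 1.55 rad and z of cassette in the frame of dock below 0.2 m and x of cassette in the frame of dock between -0.08 and 0.08 m and y of cassette in the frame of dock between -0.02 and 0.14 m and angle between cassette's own z axis and vertical below 0.25 rad and linear speed of cassette below 0.03 m/s); the arm keeps its last pose, push and grip.
It fails at once if the cassette is tipped by over 0.5 rad, so that slides would slip out (angle between cassette's own z axis and vertical above 0.5 rad).
It fails at once if a bystander is pushed more than 40 mm or knocked over (distance of any of petri_dish, oil_bottle, jar, beaker, tip_rack, slide_box, cover_case from where it was at the start of the episode above 0.04 m or angle between any of petri_dish, oil_bottle, jar, beaker, tip_rack, slide_box, cover_case's own z axis and vertical above 0.5 rad).
It also fails if it takes over 48 s, if anything falls off the work surface, if the arm or the gripper's body presses on something with over 40 N, if the wrist force passes 120 N, or if a joint passes its speed limit or range.

## Working session

There is one attempt and no reset: what is moved stays moved. The work goes in short steps, Python scripts to look and compute and a shell command to move; the robot and the scene stay as the last step left them, time stands still between calls to the robot, and variables do not carry over. Pictures are saved under pics/ and viewed, about 8 in all and at most 12, crops included, and the job is handed in when it is done.

```bash
mkdir -p pics
cat > h.py <<'E'
import numpy as np, cv2
from workcell import monitor, imaging, manip
from scipy.spatial.transform import Rotation as Rn
def grab(n,fn=None):
    f=imaging.grab_frame(n)
    if fn: cv2.imwrite('pics/'+fn,f['img'][:,:,::-1])
    return f
def ray(f,u,v):
    K=np.array(f['intrinsics']);k=f['k1']
    d=np.array([(u-K[0,2])/K[0,0],(v-K[1,2])/K[1,1]]);s=d.copy()
    for _ in range(30): s=d/(1+k*(s@s))
    R=np.array(f['R']);t=np.array(f['t'])
    return -R.T@t, R.T@np.array([s[0],s[1],1])
def onz(f,u,v,z):
    c,d=ray(f,u,v);return c+d*(z-c[2])/d[2]
def proj(f,X):
    c=np.array(f['R'])@np.array(X)+np.array(f['t']);s=c[:2]/c[2];s=s*(1+f['k1']*(s@s))
    K=np.array(f['intrinsics']);return K[0,0]*s[0]+K[0,2],K[1,1]*s[1]+K[1,2]
def togo(grasp_xyz,yaw_y=None):
    "shift in move units to put grasp point at xyz"
    s=monitor.get_state();R=Rn.from_quat(s['tcp_rot']).as_matrix()
    g=np.array(s['position'])+R[:,2]*manip.grasp_offset
    print('grasp now',g.round(4),'R',R.round(3).tolist());print('shift units',(R.T@(np.array(grasp_xyz)-g)/0.5).round(4))
E
python3 - <<'E'
from h import *
for n in('top','side'):
    f=grab(n,n+'0.png');c=-np.array(f['R']).T@np.array(f['t']);print(n,c,f['k1'],np.array(f['intrinsics']).tolist(),np.array(f['R']).round(3).tolist())
print(manip.grasp_offset,monitor.get_state())
E
```

```text
top [0.3126153  0.00416194 1.29180751] -0.05710610235326925 [[349.67455990447064, 0.0, 259.3445382073913], [0.0, 349.67455990447064, 190.6818513820092], [0.0, 0.0, 1.0]] [[0.011, -1.0, -0.003], [-0.979, -0.01, -0.206], [0.206, 0.005, -0.979]]
side [0.28987332 1.11394638 0.9856668 ] 0.0346906605078723 [[413.48038701346485, 0.0, 253.8092873937455], [0.0, 413.48038701346485, 190.39575695730912], [0.0, 0.0, 1.0]] [[-0.973, -0.231, 0.009], [-0.149, 0.599, -0.787], [0.176, -0.767, -0.617]]
0.0613 {'time_s': 0.1, 'joint_positions': array([-1.26309776,  0.47774645,  0.0223424 ,  1.55628498, -0.01149388,
        1.10928647, -0.08310512]), 'qvel': array([-0.00143803, -0.00076596,  0.00221756, -0.00198772,  0.0003047 ,
        0.00068331,  0.00069509]), 'joint_efforts': array([ 4.22088284e-03, -5.84090352e+01,  1.53966509e+00, -2.73311663e+01,
       -5.42174221e-02,  1.31080436e-02,  5.36766868e-05]), 'position': array([0.27249235, 0.6171359 , 0.30178793]), 'tcp_rot': array([ 2.06395734e-01,  9.78468274e-01, -7.91587219e-04, -1.04977774e-04]), 'ft_force': array([-0.57708482, -0.36351175, -0.0682868 ]), 'wrist_torque': array([-0.01814852, -0.00880986,  0.00472798]), 'gripper_width': 0.08776714185355124}
```

View pics/top0.png

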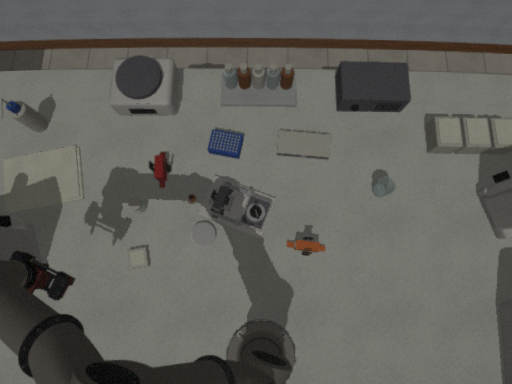

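View pics/side0.png

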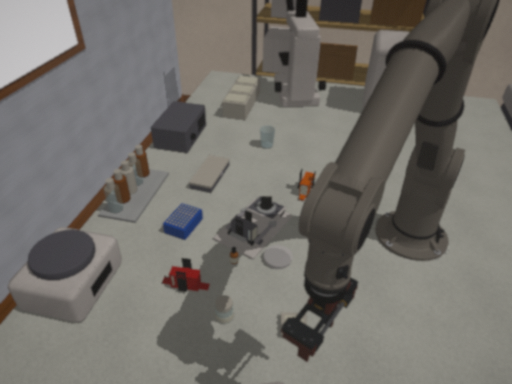

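Top: dock near (240,205), cassette near (222,200), knob near (256,212), dish (204,233), bottle (193,198). Side: dock near (255,220). I'll enlarge both.

Run:
```python
from h import *
a=cv2.imread('pics/top0.png')[170:245,180:285];b=cv2.imread('pics/side0.png')[180:280,210:300]
f=lambda i,s:cv2.convertScaleAbs(cv2.resize(i,None,fx=s,fy=s,interpolation=cv2.INTER_CUBIC),alpha=1.3)
cv2.imwrite('pics/c1.png',f(a,7));cv2.imwrite('pics/c2.png',f(b,6))
```

```text
(no output)
```

View pics/c1.png

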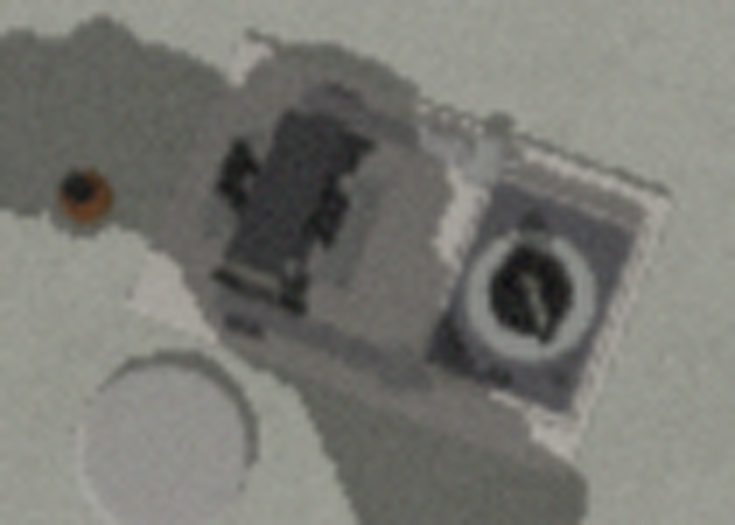

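View pics/c2.png

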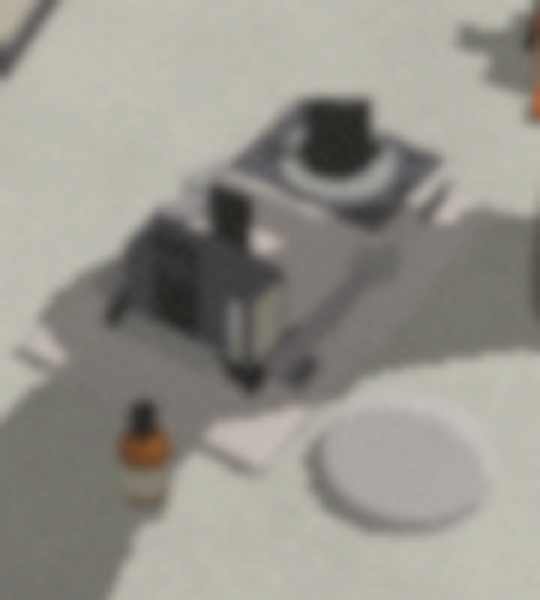

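Run:
```python
from h import *
f=grab('top');g=grab('side')
T=lambda x,y,z:onz(f,180+(x+.5)/7-.5,170+(y+.5)/7-.5,z)
S=lambda x,y,z:onz(g,210+(x+.5)/6-.5,180+(y+.5)/6-.5,z)
P={}
for n,x,y,z in [('FL',250,35,.012),('FR',668,190,.012),('NR',575,455,.012),('NL',130,300,.012),('ring',530,297,.043),('line1',526,275,.089),('line2',545,325,.089),('cFL',495,175,.042),('cFR',645,225,.042),('cNR',575,410,.042),('cNL',430,355,.042),('dish',168,440,.018),('bottle',80,190,.06),('casFL',290,108,.072),('casFR',372,145,.072),('casNR',303,272,.072),('casNL',228,245,.072),('Rcatch',325,210,.1),('Lcatch',236,170,.1)]:
    P[n]=T(x,y,z);print(n,P[n].round(3))
for n,x,y,z in [('sknobL',305,98,.089),('sknobR',368,100,.089),('sRcatch t1',215,188,.1),('sRcatch t2',250,190,.1),('sdockNL',255,472,.012),('sdockFL',15,350,.012),('sdockR',465,205,.012)]:
    print(n,S(x,y,z).round(3))
l=lambda a,b:(np.linalg.norm((P[a]-P[b])[:2]).round(3),np.degrees(np.arctan2(*(P[b]-P[a])[1::-1])).round(1))
for a,b in ['FR FL'.split(),'NR NL'.split(),'NR FR'.split(),'NL FL'.split(),'cNR cFR'.split(),'cNL cFL'.split(),'cFR cFL'.split(),'cNR cNL'.split(),'line1 line2'.split(),'casNR casFR'.split(),'casNL casFL'.split()]: print(a,b,l(a,b))
print('dock c',sum(P[k] for k in('FL','FR','NR','NL'))/4,'console',sum(P[k] for k in('cFL','cFR','cNR','cNL'))/4,'cas',sum(P[k] for k in('casFL','casFR','casNR','casNL'))/4)
```

```text
FL [0.642 0.178 0.012]
FR [ 0.559 -0.048  0.012]
NR [0.418 0.    0.012]
NL [0.497 0.236 0.012]
ring [0.496 0.024 0.043]
line1 [0.501 0.026 0.089]
line2 [0.476 0.016 0.089]
cFL [0.56  0.043 0.042]
cFR [ 0.535 -0.035  0.042]
cNR [0.439 0.001 0.042]
cNL [0.466 0.075 0.042]
dish [0.423 0.212 0.018]
bottle [0.547 0.256 0.06 ]
casFL [0.588 0.148 0.072]
casFR [0.569 0.105 0.072]
casNR [0.504 0.138 0.072]
casNL [0.517 0.177 0.072]
Rcatch [0.53  0.125 0.1  ]
Lcatch [0.55 0.17 0.1 ]
sknobL [0.517 0.024 0.089]
sknobR [0.481 0.017 0.089]
sRcatch t1 [0.545 0.125 0.1  ]
sRcatch t2 [0.526 0.122 0.1  ]
sdockNL [0.494 0.242 0.012]
sdockFL [0.644 0.186 0.012]
sdockR [0.422 0.006 0.012]
FR FL (np.float64(0.241), np.float64(69.8))
NR NL (np.float64(0.249), np.float64(71.5))
NR FR (np.float64(0.149), np.float64(-18.9))
NL FL (np.float64(0.156), np.float64(-21.9))
cNR cFR (np.float64(0.103), np.float64(-20.2))
cNL cFL (np.float64(0.1), np.float64(-18.6))
cFR cFL (np.float64(0.082), np.float64(71.8))
cNR cNL (np.float64(0.08), np.float64(69.8))
line1 line2 (np.float64(0.027), np.float64(-158.7))
casNR casFR (np.float64(0.074), np.float64(-26.7))
casNL casFL (np.float64(0.077), np.float64(-22.2))
dock c [0.52911759 0.09161052 0.012     ] console [0.49994639 0.0210586  0.042     ] cas [0.54461052 0.14213793 0.072     ]
```

Dock yaw ≈ -20°, centre ≈ (.528,.092); knob axis ≈ (.499,.022), pointer at 200° = one dot, so it needs an 80° turn clockwise. The bay is at ≈ (.547,.148). Sizes agree with those given to about 1 cm. Moving above the knob.

```bash
python3 -m creep '[[[0,0,-0.03],[-0.08,-0.08,0],1],[[0,0,-0.06],[-0.16,-0.16,0],1],[[0,0,-0.09],[-0.24,-0.24,0],1],[[0,0,-0.12],[-0.3,-0.3,0],1],[[0,0,-0.15],[-0.36,-0.36,0],1],[[0,0,-0.18],[-0.42,-0.42,0],1],[[0,0,-0.21],[-0.48,-0.48,0],1],[[0,0,-0.244],[-0.52,-0.53,0],1],[[0,0,-0.244],[-0.55,-0.56,0],1],[[0,0,-0.244],[-0.55,-0.56,0],1]]' 10
python3 - <<'E'
from h import *
togo([.499,.022,.2]); print(monitor.get_state()['joint_positions'].round(2))
a=grab('top','top1.png')['img'][170:245,180:285,::-1];b=grab('side','side1.png')['img'][180:280,210:300,::-1]
r=lambda i,s:cv2.resize(i,None,fx=s,fy=s,interpolation=cv2.INTER_CUBIC)
o=np.zeros((600,800,3),np.uint8);A=r(a,4);B=r(b,4);o[:300,:420]=A;o[:400,425:785]=B
cv2.imwrite('pics/d1.png',cv2.convertScaleAbs(o,alpha=1.3))
E
```

```text
time_s: 1.03
position: [0.4127, 0.2444, 0.3026]
tcp_rot: [-0.172, 0.985, -0.001, -0.0]
ft_force: [-0.1, -0.3, -0.4]
gripper_width: 0.0877
grasp now [0.4127 0.2443 0.2413] R [[-0.941, -0.338, 0.0], [-0.338, 0.941, -0.002], [0.0, -0.002, -1.0]]
shift units [-0.0121 -0.4767  0.0835]
[-0.69  0.15  0.03  2.01 -0.    0.98  1.25]
```

View pics/d1.png

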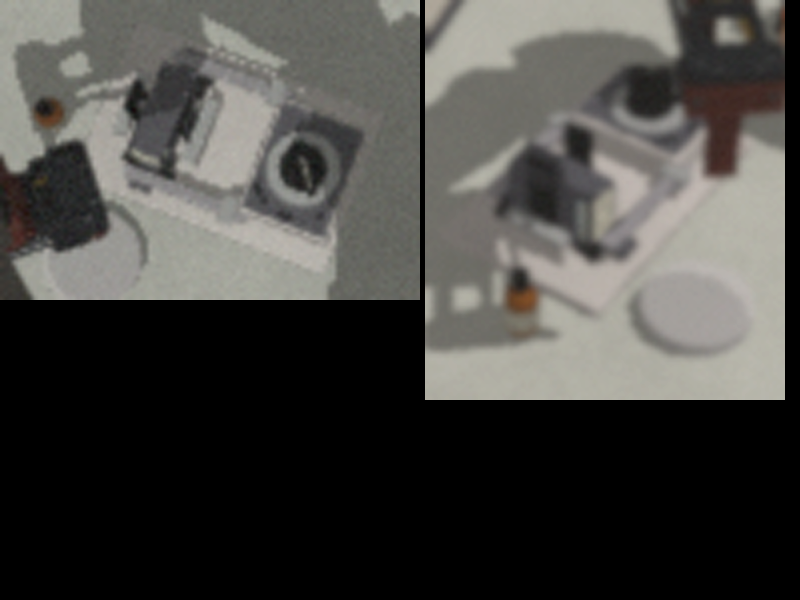

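Clearer now: in the top crop the ring centre is at (302,167), the pointer line runs (296,150)–(310,190), catches at (135,100) and (190,115); the side crop shows the right catch top at (565–592,125) and the cassette front face.

Run:
```python
from h import *
f=grab('top');g=grab('side')
T=lambda x,y,z:onz(f,180+(x+.5)/4-.5,170+(y+.5)/4-.5,z)
S=lambda x,y,z:onz(g,210+(x-425+.5)/4-.5,180+(y+.5)/4-.5,z)
for n,x,y,z in [('ring',302,168,.044),('line1',296,150,.089),('line2',310,190,.089),('cFL',282,100,.042),('cFR',362,128,.042),('cNR',327,232,.042),('cNL',244,203,.042),('bodyFL',170,62,.072),('bodyFR',208,80,.072),('bodyNR',167,160,.072),('bodyNL',130,147,.072),('Lcatch',134,100,.1),('Rcatch',192,112,.1),('NR',325,270,.012)]:print(n,T(x,y,z).round(3))
for n,x,y,z in [('Rcatch a',566,123,.1),('Rcatch b',592,133,.1),('NL',598,314,.012),('knobR',675,70,.089),('knobL',625,67,.089),('bodyNL',575,195,.072),('bodyNR',612,180,.072)]:print('S',n,S(x,y,z).round(3))
c=np.array([.528,.092]);a=np.radians(-20);R=np.array([[np.cos(a),-np.sin(a)],[np.sin(a),np.cos(a)]])
print('knob',c+R@[0,-.075],'bay',c+R@[0,.06])
```

```text
ring [0.498 0.025 0.044]
line1 [0.507 0.03  0.089]
line2 [0.472 0.017 0.089]
cFL [0.56  0.044 0.042]
cFR [ 0.535 -0.029  0.042]
cNR [0.44  0.002 0.042]
cNL [0.466 0.077 0.042]
bodyFL [0.588 0.144 0.072]
bodyFR [0.572 0.109 0.072]
bodyNR [0.499 0.144 0.072]
bodyNL [0.511 0.177 0.072]
Lcatch [0.547 0.171 0.1  ]
Rcatch [0.537 0.12  0.1  ]
NR [0.409 0.003 0.012]
S Rcatch a [0.547 0.123 0.1  ]
S Rcatch b [0.524 0.13  0.1  ]
S NL [0.491 0.241 0.012]
S knobR [0.476 0.02  0.089]
S knobL [0.519 0.027 0.089]
S bodyNL [0.526 0.175 0.072]
S bodyNR [0.502 0.151 0.072]
knob [0.50234849 0.02152305] bay [0.54852121 0.14838156]
```

```bash
python3 -m creep '[[[0,0,0],[-0.005,-0.08,0.02],0.6],[[0,0,0],[-0.008,-0.16,0.04],0.6],[[0,0,0],[-0.012,-0.24,0.06],0.6],[[0,0,0],[-0.012,-0.32,0.07],0.6],[[0,0,0],[-0.012,-0.38,0.083],0.6],[[0,0,0],[-0.012,-0.43,0.083],0.6],[[0,0,0],[-0.012,-0.46,0.083],0.6],[[0,0,0],[-0.012,-0.477,0.083],0.6],[[0,0,0],[-0.012,-0.477,0.083],0.6],[[0,0,0],[-0.012,-0.477,0.083],0.6]]' 10; python3 -c "
from h import *
togo([.499,.022,.079])"
```

```text
time_s: 2.07
position: [0.4987, 0.0301, 0.261]
tcp_rot: [-0.175, 0.984, 0.0, -0.0]
ft_force: [-0.8, 0.1, -0.4]
gripper_width: 0.0527
grasp now [0.4987 0.0302 0.1997] R [[-0.938, -0.345, -0.0], [-0.345, 0.938, 0.001], [-0.0, 0.001, -1.0]]
shift units [ 0.0051 -0.0156  0.2415]
```

```bash
python3 -m creep '[[[0,0,0],[0,-0.004,0.03],0.6],[[0,0,0],[0,-0.004,0.06],0.6],[[0,0,0],[0,-0.004,0.1],0.6],[[0,0,0],[0,-0.004,0.14],0.6],[[0,0,0],[0,-0.004,0.17],0.6],[[0,0,0],[0,-0.004,0.2],0.6],[[0,0,0],[0,-0.004,0.22],0.6],[[0,0,0],[0,-0.004,0.235],0.6],[[0,0,0],[0,-0.004,0.24],0.6],[[0,0,0],[0,-0.004,0.24],0.6]]' 10; python3 -c "
from h import *
togo([.499,.024,.079]);grab('side','s2.png');i=grab('side')['img'][150:280,200:320,::-1];cv2.imwrite('pics/s2c.png',cv2.resize(i,None,fx=4,fy=4))"
```

```text
time_s: 2.9
position: [0.4992, 0.0272, 0.1409]
tcp_rot: [-0.175, 0.985, 0.0, -0.0]
ft_force: [1.0, -0.3, 0.1]
gripper_width: 0.0523
grasp now [0.4992 0.0272 0.0796] R [[-0.939, -0.345, -0.001], [-0.345, 0.939, 0.0], [0.0, 0.0, -1.0]]
shift units [ 0.0026 -0.0058  0.0012]
```

View pics/s2c.png

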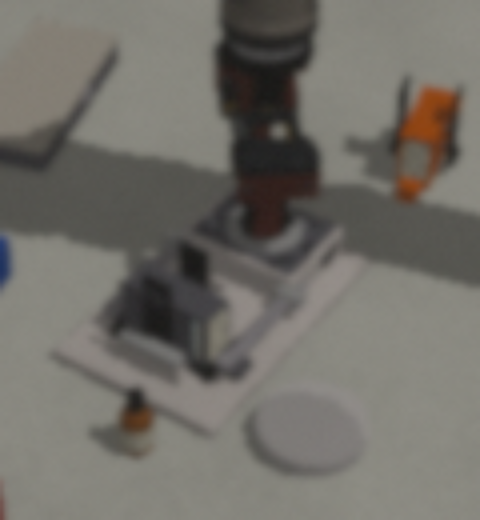

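Fingers straddle the knob bar, low on the disc (about (265,215) in the crop). Closing.

```bash
python3 -m creep '[[[0,0,0],[0,-0.006,0],0.4],[[0,0,0],[0,-0.006,0],0.1],[[0,0,0],[0,-0.006,0],0],[[0,0,0],[0,-0.006,0],0],[[0,0,0],[0,-0.006,0],0],[[0,0,0],[0,-0.006,0],0],[[0,0,0],[0,-0.006,0],0],[[0,0,0],[0,-0.006,0],0],[[0,0,0],[0,-0.006,0],0],[[0,0,0],[0,-0.006,0],0]]' 20
```

```text
time_s: 3.83
position: [0.4999, 0.025, 0.1412]
tcp_rot: [-0.175, 0.985, 0.001, -0.0]
ft_force: [-2.3, 4.4, 2.8]
gripper_width: 0.014
```

```bash
python3 -m creep '[[[0,0,0.02],[0,0,0],0],[[0,0,0.045],[0,0,0],0],[[0,0,0.07],[0,0,0],0],[[0,0,0.1],[0,0,0],0],[[0,0,0.13],[0,0,0],0],[[0,0,0.155],[0,0,0],0],[[0,0,0.18],[0,0,0],0],[[0,0,0.2],[0,0,0],0],[[0,0,0.22],[0,0,0],0],[[0,0,0.22],[0,0,0],0]]'; python3 -m creep '[[[0,0,0.03],[0,0,0],0],[[0,0,0.06],[0,0,0],0],[[0,0,0.09],[0,0,0],0],[[0,0,0.12],[0,0,0],0],[[0,0,0.15],[0,0,0],0],[[0,0,0.175],[0,0,0],0],[[0,0,0.2],[0,0,0],0],[[0,0,0.215],[0,0,0],0],[[0,0,0.225],[0,0,0],0],[[0,0,0.225],[0,0,0],0]]'; python3 -c "
from h import *
s=monitor.get_state();print(s['wrist_torque']);togo([.499,.024,.079])"
```

```text
time_s: 4.67
position: [0.4999, 0.0234, 0.1412]
tcp_rot: [0.171, 0.985, -0.0, -0.001]
ft_force: [-1.7, -0.9, 4.3]
gripper_width: 0.0139
time_s: 5.5
position: [0.4989, 0.0221, 0.1412]
tcp_rot: [0.501, 0.866, -0.001, -0.001]
ft_force: [-5.1, -3.6, 9.4]
gripper_width: 0.0139
[-0.96481744  1.38133873 -0.02498765]
grasp now [0.4987 0.0221 0.0799] R [[-0.498, 0.867, -0.003], [0.867, 0.498, -0.001], [0.0, -0.003, -1.0]]
shift units [0.0031 0.0024 0.0018]
```

```bash
python3 -m creep '[[[0,0,0],[0,0,0],0.5],[[0,0,0],[0,0,0],0.6],[[0,0,0],[0,0,0],0.6],[[0,0,0],[0,0,0],0.6],[[0,0,0],[0,0,-0.04],0.6],[[0,0,0],[0,0,-0.1],0.6],[[0,0,0],[0,0,-0.16],0.6],[[0,0,0],[0,0,-0.2],0.6],[[0,0,0],[0,0,-0.22],1],[[0,0,0],[0,0,-0.22],1]]'; python3 -c "
from h import *
togo([.547,.148,.2])"
```

```text
time_s: 6.33
position: [0.5016, 0.024, 0.2529]
tcp_rot: [0.5, 0.866, 0.002, 0.001]
ft_force: [0.3, 0.0, -0.0]
gripper_width: 0.0626
grasp now [0.5018 0.0241 0.1916] R [[-0.501, 0.866, 0.004], [0.866, 0.501, 0.002], [-0.001, 0.004, -1.0]]
shift units [ 0.1693  0.2024 -0.016 ]
```

```bash
python3 -m creep '[[[0,0,-0.02],[0.03,0.04,0],1],[[0,0,-0.05],[0.06,0.08,0],1],[[0,0,-0.08],[0.09,0.11,0],1],[[0,0,-0.11],[0.12,0.15,0],1],[[0,0,-0.14],[0.15,0.18,0],1],[[0,0,-0.17],[0.167,0.2,0],1],[[0,0,-0.2],[0.167,0.2,0],1],[[0,0,-0.222],[0.167,0.2,0],1],[[0,0,-0.222],[0.167,0.2,0],1],[[0,0,-0.222],[0.167,0.2,0],1]]'; python3 -c "
from h import *
togo([.545,.147,.084])
a=grab('top','top3.png')['img'][150:260,170:300,::-1];b=grab('side','side3.png')['img'][150:280,200:320,::-1]
o=np.zeros((600,800,3),np.uint8);o[:330,:390]=cv2.resize(a,None,fx=3,fy=3);o[:390,395:755]=cv2.resize(b,None,fx=3,fy=3);cv2.imwrite('pics/d3.png',cv2.convertScaleAbs(o[:400],alpha=1.4))"
```

```text
time_s: 7.17
position: [0.5447, 0.1458, 0.2497]
tcp_rot: [0.175, 0.985, -0.0, -0.001]
ft_force: [0.1, -0.1, 0.4]
gripper_width: 0.0879
grasp now [0.5445 0.1458 0.1884] R [[-0.939, 0.345, -0.002], [0.345, 0.939, -0.001], [0.002, -0.001, -1.0]]
shift units [-0.0004  0.003   0.2087]
```

View pics/d3.png

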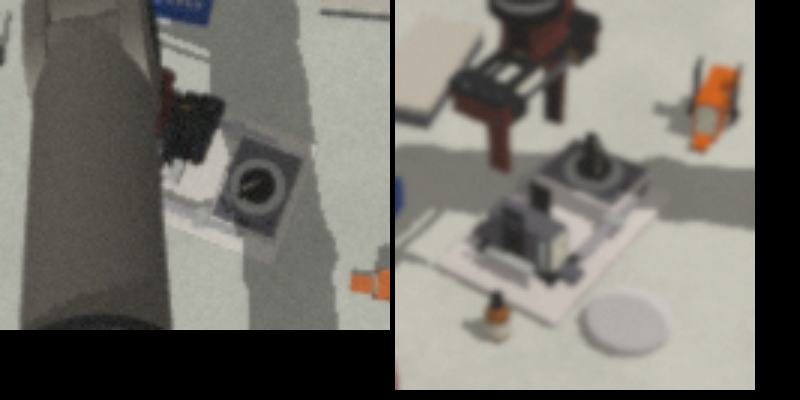

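Pointer in the top crop now runs from (265,180) to (240,190), toward the cassette; the side crop shows both catches free and the fingers above. Checking the pointer angle numerically.

Run:
```python
from h import *
f=grab('top');im=f['img'][200:224,244:268].astype(int).sum(2)
print(im//3)
u,v=proj(f,[.499,.024,.089]);print(u,v)
# side view: bar silhouette & catches
```

```text
[[133 124  91  79  68  48  44  43  43  44  45  41  41  41  42  43  44  44
   50  56  65  72  81  80]
 [136 123  91  75  59  41  44  41  38  39  45  46  46  40  44  41  42  42
   45  47  46  55  57  61]
 [132 128 104  79  48  42  43  45  46  44  48  50  48  45  47  43  45  40
   44  45  47  48  45  48]
 [132 127 102  73  46  42  47  46  53  66  67  67  66  66  61  54  50  45
   48  45  45  44  45  45]
 [131 122  85  59  47  47  57  66  63  71  71  70  72  74  70  71  64  50
   46  40  43  46  42  45]
 [124  97  69  47  50  57  69  67  71  70  67  57  61  69  69  69  69  64
   53  48  41  44  42  46]
 [123  85  59  46  57  69  71  68  56  50  40  37  35  44  42  53  66  70
   67  55  43  41  44  48]
 [118  99  55  55  69  72  67  43  35  29  23  21  23  24  24  36  53  69
   68  63  47  45  47  46]
 [103 101  60  63  74  68  54  35  24  25  22  25  19  25  19  23  39  68
   76  73  57  43  44  45]
 [105  83  56  69  70  62  41  23  23  24  24  27  32  28  22  21  35  53
   73  71  66  42  41  45]
 [101  73  53  70  72  64  35  25  24  34  41  39  33  27  19  22  25  44
   68  71  69  4
[... 661 characters left out ...]
8  27  37  40  45  62  69  72
   71  59  52  60  79  82]
 [ 48  48  54  42  56  65  71  72  72  70  68  64  64  66  69  73  75  71
   65  49  53  72  83  83]
 [ 55  42  45  42  42  55  65  71  71  77  74  74  75  71  71  73  67  61
   48  45  56  80  80  83]
 [ 60  48  44  56  45  44  50  57  67  69  71  71  72  70  68  61  56  45
   46  45  64  81  82  79]
 [ 59  59  60  61  41  42  45  45  52  57  56  59  58  58  52  51  45  42
   44  52  74  80  83  81]
 [ 72  63  61  62  44  43  40  40  39  47  46  47  47  45  44  43  45  42
   45  57  79  84  82  77]
 [ 99  83  73  63  47  35  33  38  36  44  48  43  41  41  45  33  41  42
   50  66  79  86  82  78]]
255.18343470399736 209.3286104120256
```

Line slope ≈ 30°, i.e. heading 120° = three dots. Descending.

```bash
python3 -m creep '[[[0,0,0],[0,0.003,0.025],1],[[0,0,0],[0,0.003,0.05],1],[[0,0,0],[0,0.003,0.08],1],[[0,0,0],[0,0.003,0.11],1],[[0,0,0],[0,0.003,0.14],1],[[0,0,0],[0,0.003,0.165],1],[[0,0,0],[0,0.003,0.185],1],[[0,0,0],[0,0.003,0.2],1],[[0,0,0],[0,0.003,0.208],1],[[0,0,0],[0,0.003,0.208],1]]'; python3 -c "
from h import *
togo([.545,.147,.084])
b=grab('side','side4.png')['img'][170:270,205:305,::-1]
cv2.imwrite('pics/s4.png',cv2.convertScaleAbs(cv2.resize(b,None,fx=6,fy=6,interpolation=2),alpha=1.4))"
```

```text
time_s: 8.15
position: [0.5455, 0.1473, 0.1463]
tcp_rot: [0.174, 0.985, -0.0, -0.0]
ft_force: [0.3, -0.4, -0.5]
gripper_width: 0.0883
grasp now [0.5454 0.1472 0.085 ] R [[-0.939, 0.343, -0.001], [0.343, 0.939, -0.001], [0.001, -0.001, -1.0]]
shift units [ 0.0007 -0.0007  0.0021]
```

View pics/s4.png

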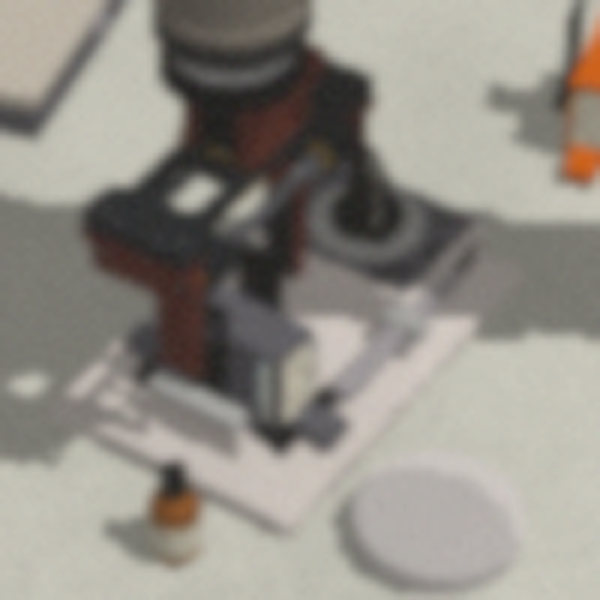

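Fingers stand outside both catches, left one at (185,320), and the front edge of the left catch shows beside it, so I shift 3 mm to the front and squeeze.

```bash
python3 -m creep '[[[0,0,0],[0.006,0,0.002],0.9],[[0,0,0],[0.006,0,0.002],0.7],[[0,0,0],[0.006,0,0.002],0.6],[[0,0,0],[0.006,0,0.002],0.5],[[0,0,0],[0.006,0,0.002],0.4],[[0,0,0],[0.006,0,0.002],0.3],[[0,0,0],[0.006,0,0.002],0.3],[[0,0,0],[0.006,0,0.002],0.3],[[0,0,0],[0.006,0,0.002],0.3],[[0,0,0],[0.006,0,0.002],0.3]]' 30;python3 -c "
from h import *
togo([.545,.147,.084]);print(monitor.get_state()['wrist_torque'])"
```

```text
time_s: 9.03
position: [0.5435, 0.149, 0.1468]
tcp_rot: [0.174, 0.985, 0.001, 0.0]
ft_force: [0.0, 2.3, 4.8]
gripper_width: 0.0389
grasp now [0.5436 0.1491 0.0855] R [[-0.939, 0.343, 0.001], [0.343, 0.939, 0.001], [-0.001, 0.001, -1.0]]
shift units [-0.0041 -0.003   0.003 ]
[ 0.48215342  0.04078598 -0.12189463]
```

```bash
python3 -m creep '[[[0,0,0],[0,0,-0.005],0.3],[[0,0,0],[0,0,-0.012],0.3],[[0,0,0],[0,0,-0.02],0.3],[[0,0,0],[0,0,-0.03],0.3],[[0,0,0],[0,0,-0.04],0.3],[[0,0,0],[0,0,-0.05],0.3],[[0,0,0],[0,0,-0.06],0.3],[[0,0,0],[0,0,-0.07],0.3],[[0,0,0],[0,0,-0.075],0.3],[[0,0,0],[0,0,-0.08],0.3]]'
```

```text
time_s: 9.87
position: [0.543, 0.1483, 0.1866]
tcp_rot: [0.174, 0.985, 0.0, 0.0]
ft_force: [0.5, -0.3, -2.2]
gripper_width: 0.0383
```

Only about 2–3 N of load, which matches the cassette's weight. Carrying on up.

```bash
python3 -m creep '[[[0,0,0],[0,0,-0.01],0.3],[[0,0,0],[0,0,-0.025],0.3],[[0,0,0],[0,0,-0.04],0.3],[[0,0,0],[0,0,-0.06],0.3],[[0,0,0],[0,0,-0.08],0.3],[[0,0,0],[0,0,-0.1],0.3],[[0,0,0],[0,0,-0.112],0.3],[[0,0,0],[0,0,-0.12],0.3],[[0,0,0],[0,0,-0.12],0.3],[[0,0,0],[0,0,-0.12],0.3]]'; python3 -m creep '[[[0,0,0],[0,0,0],0.3],[[0,0,0],[0,0,0],0.3],[[0,0,0],[0,0,0],0.3],[[0,0,0],[0,0,0],0.3],[[0,0,0],[0,0,0],0.3],[[0,0,0],[0,0,0],0.3],[[0,0,0],[0,0,0],0.3],[[0,0,0],[0,0,0],0.3],[[0,0,0],[0,0,0],0.3],[[0,0,0],[0,0,0],0.3]]'; python3 -c "
from h import *
b=grab('side','side5.png')['img'][140:270,200:310,::-1];a=grab('top','top5.png')['img'][190:230,235:275,::-1]
o=np.zeros((520,800,3),np.uint8);o[:,:440]=cv2.resize(b,None,fx=4,fy=4);o[:320,450:770]=cv2.resize(a,None,fx=8,fy=8,interpolation=2);cv2.imwrite('pics/s5.png',cv2.convertScaleAbs(o,alpha=1.4))"
```

```text
time_s: 10.7
position: [0.5429, 0.1485, 0.2462]
tcp_rot: [0.174, 0.985, 0.0, -0.0]
ft_force: [0.9, 0.6, -2.9]
gripper_width: 0.0381
time_s: 11.53
position: [0.543, 0.1484, 0.2462]
tcp_rot: [0.174, 0.985, 0.0, -0.0]
ft_force: [-0.9, -0.2, -3.2]
gripper_width: 0.0383
```

View pics/s5.png

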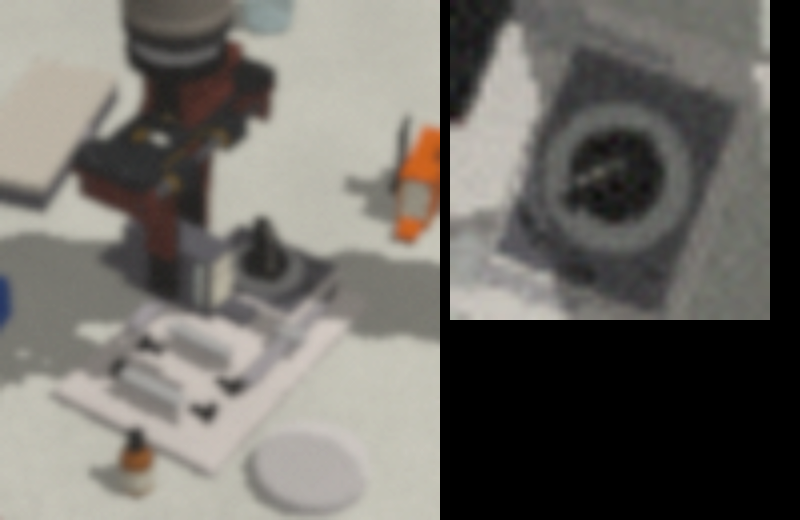

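```bash
python3 -c "
from h import *
print(manip.sign_off(), monitor.get_state()['position'])"
```

```text
the job is handed in; nothing more can be done
the job is handed in; nothing more can be done
```

I turned the knob about 80° clockwise from one dot to three dots, then squeezed both catches at 30 N. I lifted the cassette straight up by about 10 cm and handed the job in at about 11.6 s, still holding it.

**Last checks:**
- **Knob:** after I released it, the pointer headed about 120°, which is the three-dot mark. The last top view shows it unchanged.
- **Cassette:** the last side view shows it upright and clear of the dock, over its bay. The wrist force is a steady -3 N or so, about the cassette's weight, and the pose held still for 0.8 s.
- **Bystanders:** the dish and bottle look unmoved in the last side picture. I did not check the others one by one.

**One disagreement:** the gripper opening reads 38.3 mm, while the catches fully squeezed should be 41 mm apart. I put this down to the catch stops or pads giving under 30 N, but did not confirm it. Both catches would still be squeezed past 5 mm.

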